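# Take the bayonet cover off the star camera

## Robot

A 6-joint arm with a two-finger parallel gripper is mounted at the origin on the work surface. World frame = base frame: x ahead of the robot, y to its left, z up, the work surface at z = 0. Lengths are in m, angles in degrees, forces in N, time in s.
With the tool pointing down it reaches from about 0.35 to 0.875 m from the base axis. Payload 4.2 kg.
Tool frame: the origin (TCP) lies between the finger pads; the fingertips stand 14 mm ahead of it and the grasp point (between the pads) lies 5 mm behind it (r.tcp_to_tips is the distance from the TCP to the fingertips, in m); y points along the fingers, x is the direction in which the jaws open and shut, and the axes are right-handed (so a half turn about y gives the same grasp; the last joint's range is limited). The gripper opens to 87 mm and grips with 3 to 60 N. Pads are 19 mm wide; open, the fingers measure 117 mm over their backs; the gripper's body (75 mm by 190 mm) begins 51 mm behind the grasp point.
Start: joints at [-49.297, 22.042, 0.453, 0, -68.411, -14.817], TCP at [0.273, -0.562, 0.237] pointing down, gripper open.
Joint ranges: [-179.83, 179.83], [-69.29, 118.12], [-61.27, 80.66], [-181.25, 117.63], [-171.15, -9.14], [-177.46, 177.46]. Speed limits (degrees/s): [159.86, 159.86, 180, 180, 180, 180].

## Interface

Orientations are given as a 3x3 rotation matrix whose columns are the frame's x, y, z axes.
In Python, from station import sense, optics, ticket, r gives the robot as it stands.
- The arm moves only by the tool carry_out, never from a script. Its argument "steps" is a list that holds one entry, the list of rows, each a list of 6 numbers: the shift along the world's x, y, z in cm, then the turn, a rotation vector about the world's x, y, z in rad. A call has 1 to 20 rows; each row is the pose to reach, as a shift and turn from the pose commanded when the call began; what a row does not reach only later rows make up. A row lasts 1/8 s, in which the tool goes at most 62.5 mm and 10.7 degrees, less where a joint would pass 70% of its speed; a pose out of reach is approached as far as the arm can. A call with a gripper value outside its range is refused whole. "fingers" is the closure in counts, from 0 (fully open) to 255 (shut), set as the call begins (left out, the last holds). The fingers move at their own pace and stop on an object; the grip force is fixed at half the most. Time passes only in rows, so rows that repeat a pose let the fingers close. It gives the time, the measured TCP pose, the force and the opening at its end, in the units of the state.
- sense(): the state, without advancing time (a new reading comes with each control period).
- optics.capture(name): name is "scene" or "top"; returns a dict with "image" (400x640x3 uint8, red, green, blue), "fov_y" (degrees; the focal length in pixels is half the picture's height over the tangent of half this angle, whatever the lens; pixels are square), "cx", "cy" (the principal point, pixels), "rvec" (rotation vector, rad) and "tvec" (3), from world to camera coordinates, as OpenCV has them. Camera axes: x right, y down, z forward; pixel columns grow to the right and rows downward; lengths in m; the calibration is good to about 2 mm. A picture is of the moment at which its call begins. There is no depth.
- ticket.finish_job(): hands the job in, once; it reports no verdict.
The state is a dict: "time_s": time; "joints": joint angles; "joint_velocities": joint speeds; "effort": joint torques, N m; "tcp_pos": TCP position; "ee_rot": TCP orientation; "wrist_force": force on the tool from outside, world axes, zero at the start; "moment": the same for the moment, N m; "gripper_width": opening from 0.0 (shut) to 1.0 (fully open).
Only numpy, scipy, OpenCV 4.12 (cv2) and the standard library are available. Lean on these libraries where they do the work, as an engineer would, in place of code of your own. Each camera call takes 0.05 s, during which the arm holds its last target.

## Task

Get the star camera ready for its optical test: press the blue release button fully down (it stays down), turn the red bayonet cover a quarter turn anticlockwise as seen from above until it stops, and lift it straight off. Lay the cover right way up and flat in the empty tray without dropping it, and let go of it. Keep the cover and the robot clear of the yellow guard hoop and leave the other things on the bench where they are.

Things in the scene. Friction and masses are not known exactly. Their poses are not given: they have to be found in the camera images.
- camera: Star camera, lens up, bolted on a 190 (x) x 230 (y) x 12 mm plate, fixed. Origin on the lens axis at bench level, z up. Housing 116 mm square up to z = 55 mm, then round, 124 mm across, to the mount face at z = 98. Release button on its -x side, guard hoop on its +y side, a small glass cube (top at z = 97) 72 mm out on +x. Yaw varies widely.
- mount (a point): Centre of the mount face, on the lens axis, 98 mm above the bench; the cover turns about its z. Two claws hold the cover down until it is turned a quarter turn anticlockwise (seen from above). A stop ends the turn at 92 to 96 degrees; the cover comes free from about 82 degrees on. Locked, it has about 2 degrees of play. Turning it takes under 5 N at a wing.
- release (a joint): Travel of the blue release button, metres, 0 (up, locked) to 0.009 (fully down). It takes about 4 N, moves straight down, and stays where it is left (no spring). The cover is free to turn once it is down by more than 0.0075.
- release_top (a point): Centre of the top face of the round blue release button, 18 mm across, 79 mm from the lens axis on the camera's -x side; 110.5 mm above the bench when up, 101.5 mm pressed home. A steel tongue runs from it into the notch of the cover's rim. The latch block below has its top at 85 mm.
- cover: Red round cover, 0.24 kg (varies). Origin on its axis at the rim's underside, z up. Rim 112 mm across, z = 0 to 8 mm, notch at its -x side. Spigot below, 88 mm across, down to z = -14, with two claws 100 mm across along x. On top a central knob and two upright wings. Locked, its axes lie as the camera's and its origin at point mount; fully turned, its x lies along the camera's y.
- knob (a point): Centre of the cover's round lifting knob, 33 mm above the cover's origin: red, 30 mm in diameter, from 20 to 44 mm above the origin, on a 16 mm stem; it stands alone, 27 mm from the wings' inner ends.
- wing_a (a point): Middle of a wing of the cover: upright red block 22 mm long radially (42 to 64 mm from the axis), 8 mm thick round the circle, 8 to 31 mm above the cover's origin; the point is 55 mm from the axis, 20 mm above the origin, 45 degrees from the cover's x towards its y. Made to be pushed round; this one passes close by the guard hoop.
- wing_b (a point): The same point of the opposite, equal wing, at 225 degrees from the cover's x; it turns on the side away from the guard hoop.
- guard: Yellow guard hoop of the camera, an upright arch of 12 mm bar in the plane 98 mm from the lens axis on the camera's +y side, 120 mm wide (60 mm either side of the middle), its top 222 mm above the bench. Origin as the camera's. Must not be touched.
- guard_top (a point): Middle of the hoop's top bar, 216 mm above the bench.
- tray_free: The empty one of two equal open grey trays, 160 x 160 mm outside, 26 mm high, walls 4 mm, floor 5 mm thick, dark liner; fixed. Origin under its centre at bench level. The cover is to lie in it; the cover's origin is then 19 mm above the bench.
- tray_used: The other tray, equal, with the tape roll and the adapter in it.
- tape_roll: Bystander: roll of amber tape lying flat in the used tray, 76 mm in diameter, 25 mm high.
- adapter: Bystander: brass coaxial adapter standing in the used tray, 24 mm in diameter, 36 mm high.
- bottle: Bystander: small bottle with a blue cap, 42 mm in diameter, 125 mm high, standing beside the camera about 150 mm from the lens axis on the camera's -y side, across from the hoop.
- screw_jar: Bystander: small clear jar with a black lid, 38 mm in diameter, 45 mm high, standing close to the empty tray's far side.
- driver: Bystander: yellow screwdriver lying on the bench, 190 mm long, about 30 mm high.
- wrench: Bystander: flat steel spanner lying close to the used tray's far side, 150 mm long.
- horn: Bystander: brass horn antenna standing mouth up, 80 mm high, 76 x 54 mm at the mouth.
Not all that is in view belongs to the job. What is shaped like the tray_free but green is not meant.

How it is judged (in metres and radians):
On the way, in this order (a step that is already met when the one before it is completed fails the run):
1. the release button is fully down while the cover is still in its locked position (value of joint release above 0.0075 m and angle between the x axis of cover and the x axis of camera, either way round below 0.2 rad and z of cover in the frame of camera below 0.103 m), for 0.1 s.
2. the cover is turned a quarter turn (at least 79 degrees) while seated on the mount (angle between the x axis of cover and the x axis of camera, either way round above 1.38 rad and z of cover in the frame of camera below 0.103 m), for 0.2 s.
3. the cover is lifted straight off, its spigot clear of the mount (within 30 mm of the lens axis) (z of cover in the frame of camera above 0.114 m and horizontal distance between cover and mount below 0.03 m).
At the end, for the whole second after the job is handed in: The cover lies at rest, right way up and flat (within 4.5 degrees) on the floor of the empty tray, its axis within 20 mm of the tray's centre both ways, and the camera is uncovered (x of cover in the frame of tray_free between -0.02 and 0.02 m and y of cover in the frame of tray_free between -0.02 and 0.02 m and z of cover in the frame of tray_free between 0.015 and 0.023 m and angle between cover's own z axis and vertical below 0.08 rad and linear speed of cover below 0.02 m/s and angular speed of cover below 0.1 rad/s); the robot touches nothing.
It fails at once if a bystander is moved by more than 20 mm (distance of any of tape_roll, adapter, bottle, screw_jar, driver, wrench, horn from where it was at the start of the episode above 0.02 m).
It fails at once if the guard hoop is touched (more than 2 N) (contact force between guard and anything else above 2 N).
It fails at once if the cover is dropped or thrown: it moves faster than 0.45 m/s with no finger on it (linear speed of cover above 0.45 m/s and contact force between cover and the fingers below 0.1 N).
It also fails if it takes over 72 s, if anything falls off the work surface, if the arm or the gripper's body presses on something with over 40 N, if the wrist force passes 120 N, or if a joint passes its speed limit or range.

## Working session

There is one attempt and no reset: what is moved stays moved. The work goes in short steps, Python scripts to look and compute and a tool call to move; the robot and the scene stay as the last step left them, time stands still between calls to the robot, and variables do not carry over. Pictures are saved under pics/ and viewed, and the job is handed in when it is done.

Besides the shell and the picture viewer there is one more tool, called after "Emit:" as name(argument=value, ...), one argument or row to a line, values as JSON. carry_out: Moves the arm, as the interface text tells. Its arguments: {"type":"object","properties":{"steps":{"type":"array","items":{"type":"array","items":{"type":"array","items":{"type":"number"}}}},"fingers":{"type":"number"}},"required":["steps"]}

```bash
ls; mkdir -p pics; python3 - <<'E'
from station import sense, optics, ticket, r
import cv2,pickle
s=sense(); print(s)
for n in ("scene","top"):
    c=optics.capture(n); pickle.dump(c,open(n+'.pkl','wb'))
    cv2.imwrite(f'pics/{n}0.png',c['image'][:,:,::-1]); print(n,c['fov_y'],c['cx'],c['cy'],c['rvec'],c['tvec'])
E
```

```text
pics
{'time_s': 0.0, 'joints': array([-4.92947952e+01,  2.20926689e+01,  3.81055465e-01, -2.93724448e-02,
       -6.84121237e+01, -1.48187733e+01]), 'joint_velocities': array([-0.08671213,  0.05550439,  0.02134549, -0.09980643,  0.0181455 ,
       -0.06389537]), 'effort': array([-8.45777413e-04, -3.90664315e+01,  1.87411237e+01,  4.21993867e+00,
        1.10043623e-02, -2.21236323e-04]), 'tcp_pos': array([ 0.2726635 , -0.56175768,  0.2354472 ]), 'ee_rot': array([[-4.36417428e-01, -1.04703972e-03, -8.99743704e-01],
       [ 8.99741600e-01,  1.94799827e-03, -4.36418674e-01],
       [ 2.20964687e-03, -9.99997555e-01,  9.19248003e-05]]), 'wrist_force': array([ 0.02800895, -0.26889047,  0.28569269]), 'moment': array([ 0.01182937,  0.02508226, -0.03603576]), 'gripper_width': 1.0002192612870646}
scene 52.02489291941867 321.47178159386175 200.37135396897693 [ 2.0989793   0.9666499  -0.47734733] [-0.31480272 -0.13848169  1.46347301]
top 52.43768760515396 316.9144396413964 207.49439329820385 [ 2.12479711 -2.13959916  0.17619873] [-0.00182483  0.54040422  1.41461825]
```

View pics/scene0.png

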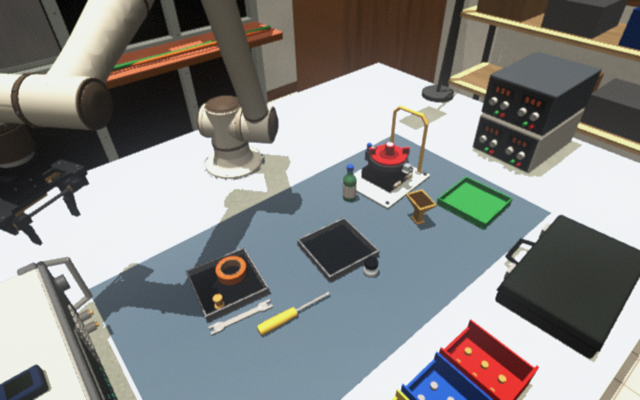

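View pics/top0.png

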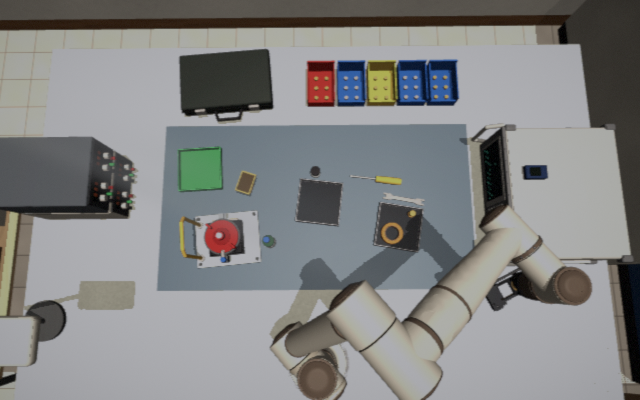

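```bash
cat > h.py <<'E'
import numpy as np,cv2,pickle
def load(n): return pickle.load(open(n+'.pkl','rb'))
def K(c):
    f=c['image'].shape[0]/2/np.tan(np.radians(c['fov_y'])/2)
    return np.array([[f,0,c['cx']],[0,f,c['cy']],[0,0,1.]])
def ray(c,uv):
    R=cv2.Rodrigues(np.array(c['rvec']))[0]; t=np.array(c['tvec'])
    d=R.T@np.linalg.inv(K(c))@np.array([uv[0],uv[1],1.]); return -R.T@t,d
def atz(c,uv,z):
    o,d=ray(c,uv); return o+d*(z-o[2])/d[2]
def proj(c,P):
    return cv2.projectPoints(np.array(P,float).reshape(-1,3),np.array(c['rvec']),np.array(c['tvec']),K(c),None)[0].reshape(-1,2)
def crop(c,x0,y0,w,h,s,out):
    im=c['image'][y0:y0+h,x0:x0+w,::-1]
    cv2.imwrite(out,cv2.resize(im,None,fx=s,fy=s,interpolation=cv2.INTER_CUBIC))
E
python3 - <<'E'
from h import *
t=load('top');s=load('scene')
crop(t,170,195,110,80,7,'pics/t1.png')
crop(s,335,95,110,115,5,'pics/s1.png')
crop(t,285,170,70,65,8,'pics/t2.png')
E
```

```text
(no output)
```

View pics/t1.png

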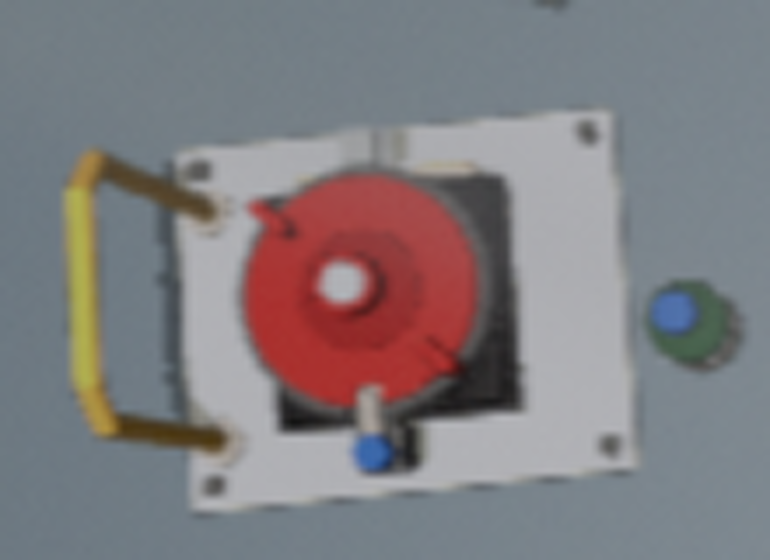

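View pics/s1.png

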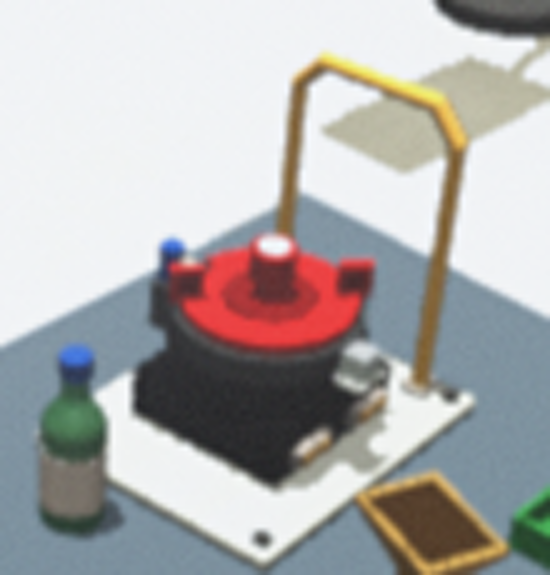

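View pics/t2.png

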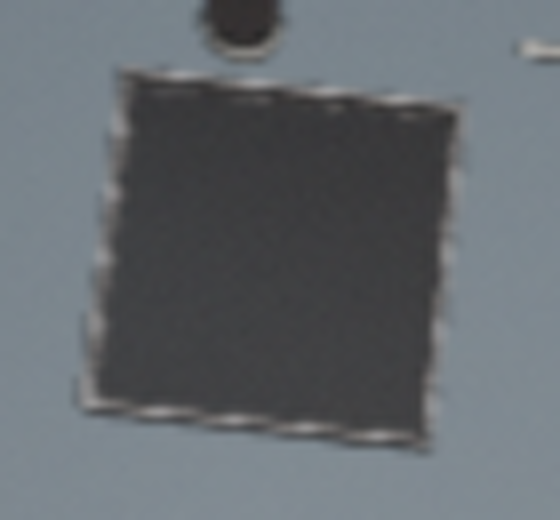

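```bash
cat > fit.py <<'E'
from h import *
from scipy.optimize import least_squares
t=load('top');s=load('scene')
def un(p,o,k): return [(p[0]+.5)/k-.5+o[0],(p[1]+.5)/k-.5+o[1]]
T=lambda *p: un(p,(170,195),7); S=lambda *p: un(p,(335,95),5)
obs=[ (t,[95,-0.115][0:0] or [.095,.115,.012],T(177,150)),(t,[.095,-.115,.012],T(613,110)),(t,[-.095,-.115,.012],T(637,467)),(t,[-.095,.115,.012],T(192,513)),
(t,[0,0,.142],T(342,283)),(t,[-.079,0,.1105],T(373,452)),
(s,[0,0,.142],S(273,243)),(s,[-.079,0,.1105],S(172,243)),(s,[.095,-.115,.012],S(265,567)),(s,[.095,.115,.012],S(475,402))]
def f(p):
    c,q=np.cos(p[2]),np.sin(p[2]); o=[]
    for cam,P,uv in obs:
        W=[p[0]+c*P[0]-q*P[1],p[1]+q*P[0]+c*P[1],P[2]]
        o+=list(proj(cam,W)[0]-uv)
    return np.array(o)
r=least_squares(f,[.5,.2,0],x_scale=.1,loss='soft_l1'); print(r.x,np.degrees(r.x[2])); print(f(r.x).reshape(-1,2).round(2))
U=lambda *p: un(p,(285,170),8)
q=[U(122,70),U(462,103),U(430,448),U(82,405)]
W=np.array([atz(t,a,.026) for a in q]); print(W.round(4), W.mean(0), [np.linalg.norm(W[i]-W[i-1]).round(4) for i in range(4)])
v=W[0]-W[1]; print('tray ang',np.degrees(np.arctan2(v[1],v[0])))
for n,a,z in (('bottle',(674,312),.125),('cubetop',(373,145),.097)): print(n,atz(t,T(*a),z))
E
python3 fit.py
```

```text
[0.43495116 0.32134687 0.09209529] 5.276671303213278
[[-0.5  -0.35]
 [-0.32 -0.77]
 [ 0.15  0.05]
 [-0.1  -0.15]
 [ 0.11 -0.35]
 [-0.68 -0.24]
 [-0.49  0.83]
 [-0.58  0.29]
 [-0.81 -0.79]
 [-0.08 -0.59]]
[[ 0.6534  0.0569  0.026 ]
 [ 0.6366 -0.0997  0.026 ]
 [ 0.4769 -0.0825  0.026 ]
 [ 0.4976  0.0749  0.026 ]] [ 0.56609862 -0.01258658  0.026     ] [np.float64(0.1568), np.float64(0.1574), np.float64(0.1606), np.float64(0.1587)]
tray ang 83.88174647306151
bottle [0.42046737 0.1661755  0.125     ]
cubetop [0.50667363 0.31976736 0.097     ]
```

```bash
python3 - <<'E'
from fit import *
print('button top',atz(t,T(373,452),.1105),'scene',atz(s,S(172,243),.1105))
print('knob top',atz(t,T(342,283),.142),'scene',atz(s,S(273,243),.142))
print(np.linalg.norm(atz(t,T(80,190),.216)-atz(t,T(88,385),.216)), atz(t,T(80,288),.216))
E
```

```text
[0.43495116 0.32134687 0.09209529] 5.276671303213278
[[-0.5  -0.35]
 [-0.32 -0.77]
 [ 0.15  0.05]
 [-0.1  -0.15]
 [ 0.11 -0.35]
 [-0.68 -0.24]
 [-0.49  0.83]
 [-0.58  0.29]
 [-0.81 -0.79]
 [-0.08 -0.59]]
[[ 0.6534  0.0569  0.026 ]
 [ 0.6366 -0.0997  0.026 ]
 [ 0.4769 -0.0825  0.026 ]
 [ 0.4976  0.0749  0.026 ]] [ 0.56609862 -0.01258658  0.026     ] [np.float64(0.1568), np.float64(0.1574), np.float64(0.1606), np.float64(0.1587)]
tray ang 83.88174647306151
bottle [0.42046737 0.1661755  0.125     ]
cubetop [0.50667363 0.31976736 0.097     ]
button top [0.35545268 0.31177126 0.1105    ] scene [0.35629896 0.31671421 0.1105    ]
knob top [0.43377763 0.32168217 0.142     ] scene [0.43264737 0.32603963 0.142     ]
0.08801296610886972 [0.42476736 0.4208691  0.216     ]
```

Emit:
carry_out(
  fingers=255,
  steps=[
    [[1,2.5,0.6,0,0,0.03],[2.6,7,1.2,0,0,0.08],[4.4,11.7,2,0,0,0.14],[6.2,16.3,2.7,0,0,0.21],[8,21,3.4,0,0,0.28],[9.8,25.6,4.1,0,0,0.35],[11.6,30.2,4.8,0,0,0.42],[13.4,34.8,5.5,0,0,0.49],[15.2,39.4,6.3,0,0,0.56],[16.5,44,6.3,0,0,0.63],[17,48.5,6.3,0,0,0.7],[16.8,53,6.3,0,0,0.77],[16.2,57.5,5.5,0,0,0.84],[15.3,62,4.5,0,0,0.91],[14.3,66.5,3.5,0,0,0.98],[13,71,2.5,0,0,1.05],[11.7,75.5,1.2,0,0,1.11],[10.3,80,0,0,0,1.16],[9,84.5,-1.5,0,0,1.2],[8.1,87.6,-3.2,0,0,1.211]],
  ],
)

```text
time_s: 2.6
tcp_pos: [0.353, 0.3154, 0.204]
ee_rot: [[-0.996, -0.0, 0.094], [-0.094, 0.0, -0.996], [0.0, -1.0, -0.0]]
wrist_force: [-0.2, 0.7, 0.5]
gripper_width: 0.005
```

```bash
cat > snap.py <<'E'
import sys,pickle
from station import optics,sense
from h import *
tag=sys.argv[1]
for n,b in (('scene',(335,75,110,125,5)),('top',(170,195,110,80,7))):
    c=optics.capture(n); pickle.dump(c,open(f'{n}_{tag}.pkl','wb')); crop(c,*b,f'pics/{n}_{tag}.png')
s=sense(); print(s['time_s'],s['tcp_pos'].round(4),s['wrist_force'].round(2))
E
python3 snap.py a
```

```text
2.7 [0.3524 0.3151 0.2023] [ 0.09 -0.38 -0.15]
```

View pics/scene_a.png

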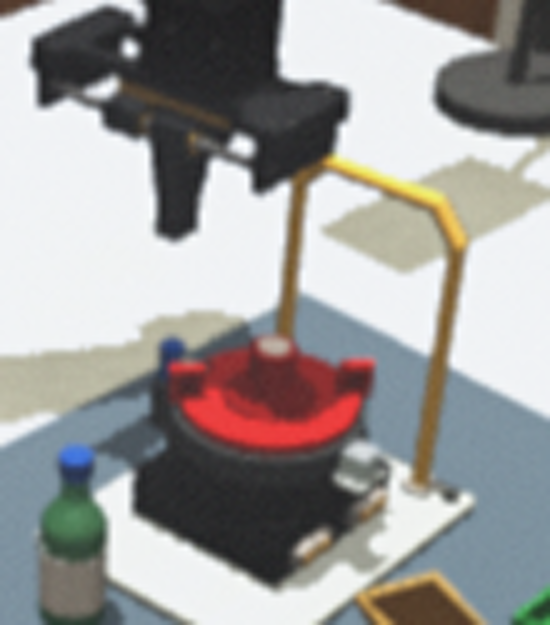

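View pics/top_a.png

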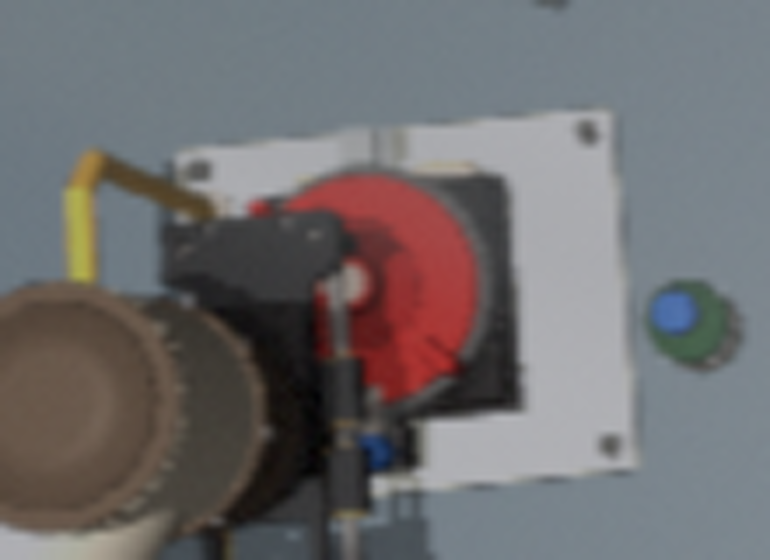

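Emit:
carry_out(
  steps=[
    [[0.1,0,-1.5,0,0,0],[0.1,0,-3.5,0,0,0],[0.1,0,-5.5,0,0,0],[0.1,0,-7,0,0,0],[0.1,0,-7.5,0,0,0],[0.1,0,-7.8,0,0,0],[0.1,0,-8.1,0,0,0],[0.1,0,-8.4,0,0,0],[0.1,0,-8.7,0,0,0],[0.1,0,-8.9,0,0,0],[0.1,0,-9,0,0,0],[0.1,0,-9,0,0,0]],
  ],
)

```text
time_s: 4.2
tcp_pos: [0.3551, 0.314, 0.1157]
ee_rot: [[-0.996, 0.001, 0.093], [-0.093, 0.0, -0.996], [-0.001, -1.0, -0.0]]
wrist_force: [-2.4, -2.0, 10.2]
gripper_width: 0.002
```

```bash
python3 snap.py b
```

```text
4.3 [0.3551 0.314  0.1157] [-2.2  -3.32 11.06]
```

View pics/scene_b.png

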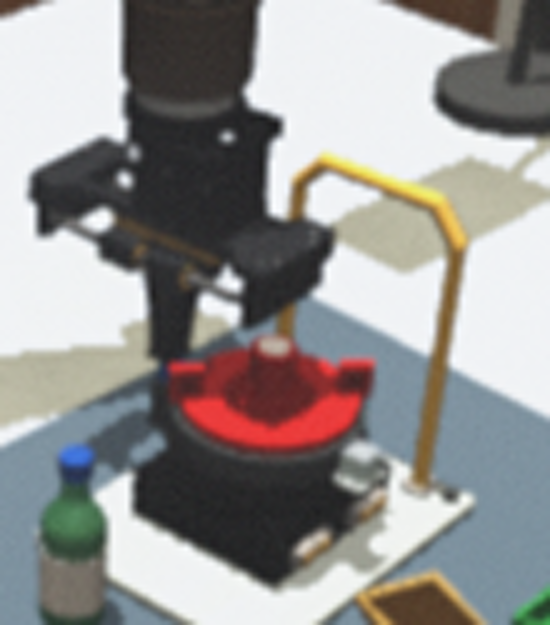

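Emit:
carry_out(
  steps=[
    [[0,0,-0.2,0,0,0],[0,0,-0.3,0,0,0],[0,0,-0.3,0,0,0],[0,0,0.5,0,0,0],[0,0,2,0,0,0],[0,0,4,0,0,0],[0,0,6,0,0,0],[0,0,7,0,0,0],[0,0,7,0,0,0]],
  ],
)

```text
time_s: 5.42
tcp_pos: [0.3549, 0.3139, 0.1846]
ee_rot: [[-0.996, 0.0, 0.092], [-0.092, 0.001, -0.996], [-0.0, -1.0, -0.001]]
wrist_force: [-0.1, -0.5, 0.3]
gripper_width: 0.003
```

```bash
python3 snap.py c
```

```text
5.525 [0.3545 0.3133 0.1836] [-0.18 -1.24 -0.13]
```

View pics/scene_c.png

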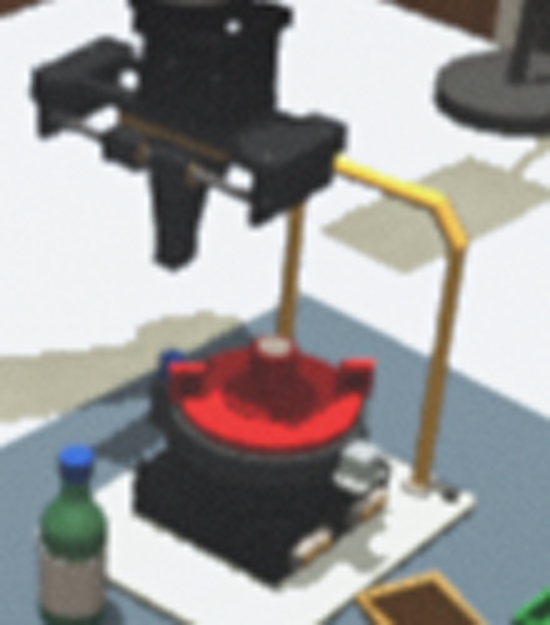

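```bash
cat > rows.py <<'E'
import numpy as np
L=np.array([43.4,32.2]); cmd=np.array([35.5,31.4]); y0=5.3
def pose(psi,off,rho=5.5):
    a=np.radians(psi+y0); c,s=np.cos(a),np.sin(a)
    p=L+[c*rho-s*off,s*rho+c*off]; return p
print('start',pose(225,-2.15)-cmd, pose(225,-1.35)-cmd)
st=pose(225,-2.15)
for d in list(range(0,96,5))+[92,93]: print(d,(pose(225+d,-1.35)-st).round(2),round(np.radians(d),3))
E
python3 rows.py
```

```text
start [ 2.73256796 -2.05834675] [ 3.3480876 -2.569361 ]
0 [ 0.62 -0.51] 0.0
5 [ 0.93 -0.89] 0.087
10 [ 1.27 -1.25] 0.175
15 [ 1.64 -1.57] 0.262
20 [ 2.04 -1.86] 0.349
25 [ 2.47 -2.12] 0.436
30 [ 2.91 -2.34] 0.524
35 [ 3.37 -2.51] 0.611
40 [ 3.85 -2.65] 0.698
45 [ 4.33 -2.74] 0.785
50 [ 4.82 -2.79] 0.873
55 [ 5.32 -2.8 ] 0.96
60 [ 5.81 -2.77] 1.047
65 [ 6.3  -2.69] 1.134
70 [ 6.78 -2.57] 1.222
75 [ 7.24 -2.41] 1.309
80 [ 7.7  -2.21] 1.396
85 [ 8.13 -1.97] 1.484
90 [ 8.54 -1.69] 1.571
95 [ 8.92 -1.38] 1.658
92 [ 8.69 -1.57] 1.606
93 [ 8.77 -1.51] 1.623
```

Emit:
carry_out(
  steps=[
    [[0.5,-0.4,0,0,0,0.13],[1,-0.8,0,0,0,0.27],[1.6,-1.2,0,0,0,0.4],[2.2,-1.6,0,0,0,0.54],[2.7,-2.1,0,0,0,0.67],[2.7,-2.1,0,0,0,0.785],[2.7,-2.1,-1,0,0,0.785],[2.7,-2.1,-2.5,0,0,0.785],[2.7,-2.1,-4,0,0,0.785],[2.7,-2.1,-5.2,0,0,0.785],[2.7,-2.1,-5.9,0,0,0.785],[2.7,-2.1,-5.9,0,0,0.785]],
  ],
)

```text
time_s: 7.02
tcp_pos: [0.3817, 0.2925, 0.1249]
ee_rot: [[-0.64, -0.001, 0.769], [-0.769, -0.001, -0.64], [0.001, -1.0, 0.0]]
wrist_force: [-0.4, -0.2, 1.0]
gripper_width: 0.004
```

```bash
python3 snap.py d
```

```text
7.125 [0.3821 0.293  0.1258] [0.07 0.05 0.18]
```

View pics/scene_d.png

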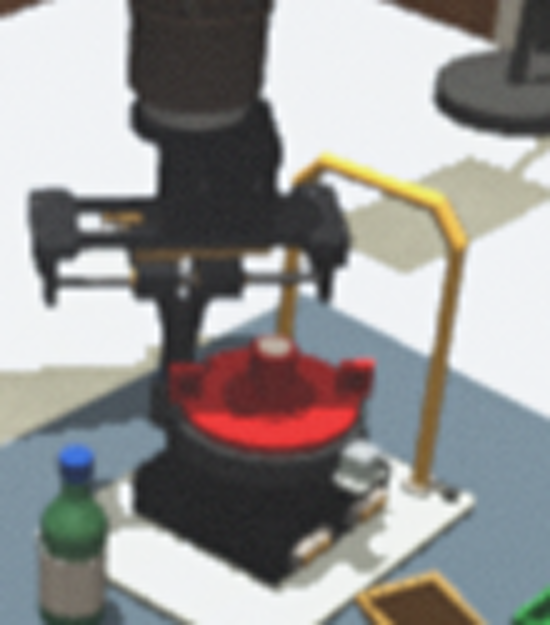

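View pics/top_d.png

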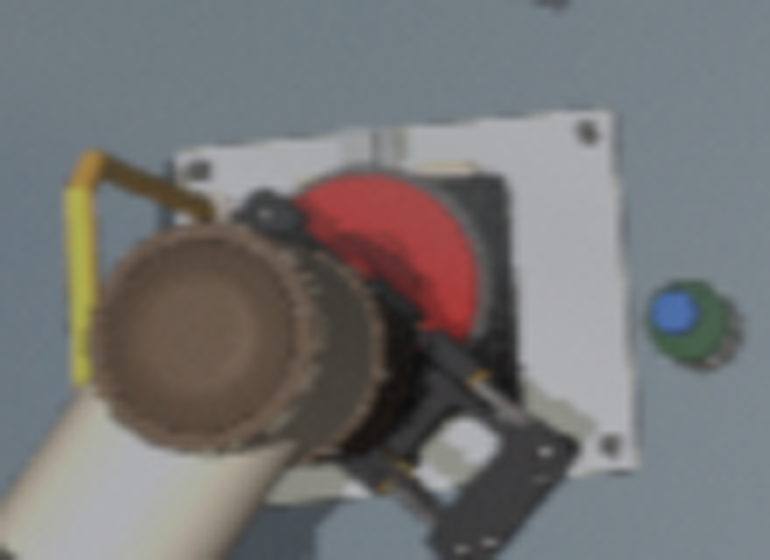

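Emit:
carry_out(
  steps=[
    [[0.3,-0.25,0,0,0,0],[0.6,-0.5,0,0,0,0],[0.95,-0.9,0,0,0,0.087],[1.3,-1.25,0,0,0,0.175],[1.65,-1.55,0,0,0,0.262],[2.05,-1.85,0,0,0,0.349],[2.45,-2.1,0,0,0,0.436],[2.9,-2.35,0,0,0,0.524],[3.35,-2.5,0,0,0,0.611],[3.85,-2.65,0,0,0,0.698],[4.35,-2.75,0,0,0,0.785],[4.85,-2.8,0,0,0,0.873]],
  ],
)

```text
time_s: 8.62
tcp_pos: [0.4304, 0.2643, 0.1256]
ee_rot: [[0.181, -0.001, 0.984], [-0.984, -0.0, 0.181], [0.0, -1.0, -0.001]]
wrist_force: [-0.9, -0.2, 0.3]
gripper_width: 0.007
```

```bash
python3 snap.py e
```

```text
8.725 [0.4309 0.2646 0.1257] [-0.15 -0.65  0.02]
```

View pics/scene_e.png

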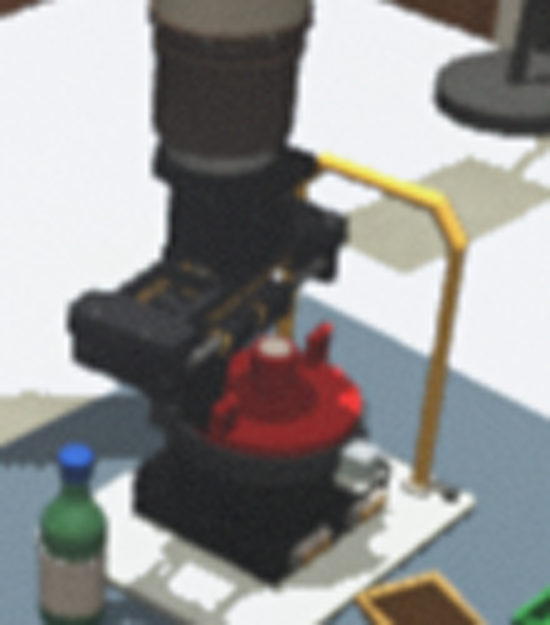

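Emit:
carry_out(
  steps=[
    [[0.5,0,0,0,0,0.087],[0.95,0.05,0,0,0,0.175],[1.45,0.1,0,0,0,0.262],[1.95,0.25,0,0,0,0.349],[2.4,0.4,0,0,0,0.436],[2.85,0.6,0,0,0,0.524],[3.3,0.85,0,0,0,0.611],[3.55,1,0,0,0,0.66],[3.7,1.1,0,0,0,0.698],[3.85,1.25,0,0,0,0.733],[3.95,1.3,0,0,0,0.75],[3.95,1.3,0,0,0,0.75]],
  ],
)

```text
time_s: 10.22
tcp_pos: [0.47, 0.2778, 0.1256]
ee_rot: [[0.801, 0.0, 0.599], [-0.599, 0.0, 0.801], [0.0, -1.0, 0.0]]
wrist_force: [0.8, -0.7, -0.0]
gripper_width: 0.003
```

```bash
python3 snap.py f
```

```text
10.325 [0.4699 0.2778 0.1256] [-0.37 -0.77 -0.91]
```

View pics/scene_f.png

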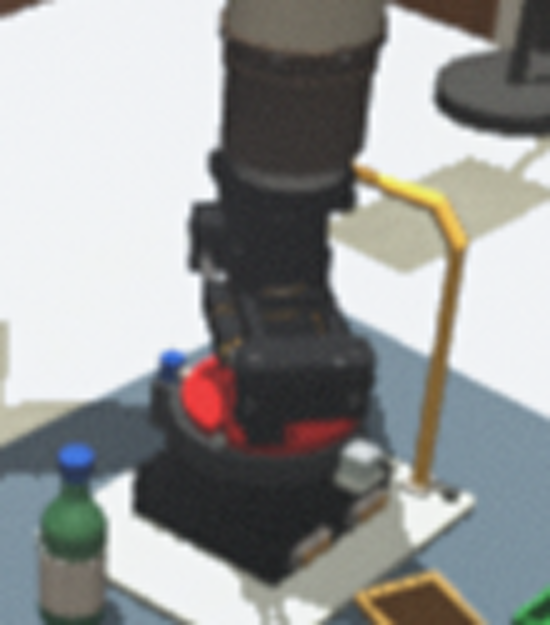

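View pics/top_f.png

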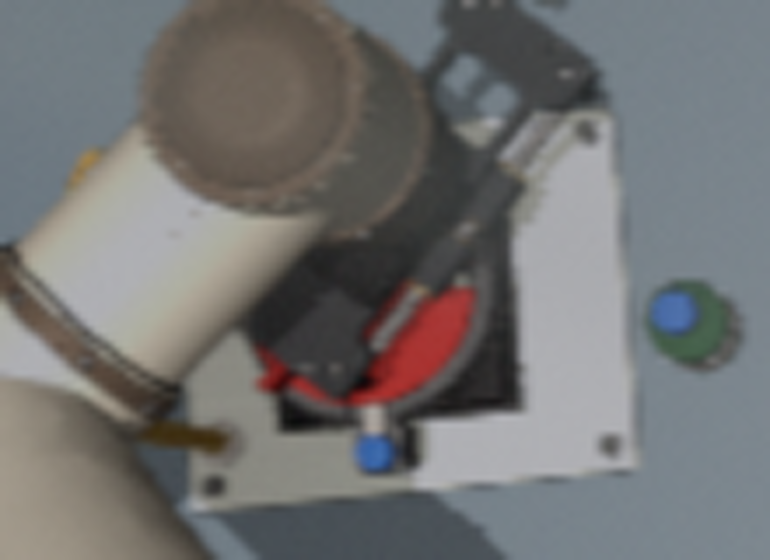

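```bash
python3 - <<'E' | tail -12
from h import *
t=load('top_f')
for d in (80,85,90,94,98):
    a=np.radians(45+d+5.3)
    q=proj(t,[[.434+r*np.cos(a),.322+r*np.sin(a),.129] for r in (.053,.064)])
    print(d,((q-[170,195]+.5)*7-.5).round(0).tolist())
cv2.imwrite('pics/full_f.png',t['image'][:,:,::-1])
E
```

```text
80 [[261.0, 358.0], [243.0, 373.0]]
85 [[267.0, 365.0], [250.0, 381.0]]
90 [[274.0, 371.0], [259.0, 389.0]]
94 [[280.0, 376.0], [266.0, 395.0]]
98 [[286.0, 380.0], [273.0, 400.0]]
```

View pics/full_f.png

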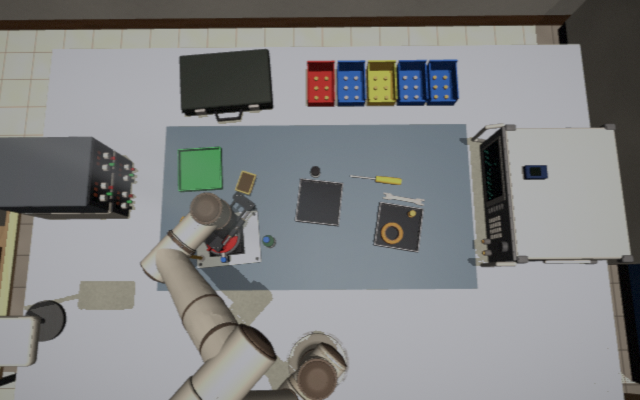

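```bash
python3 - <<'E' | tail -12
from h import *
from station import sense
c=load('scene_f'); crop(c,240,0,260,220,3,'pics/sf.png'); print(sense()['joints'].round(1))
crop(load('top_f'),185,240,40,20,16,'pics/tz.png')
E
```

```text
[ 47.6  20.6 -19.4  -0.  -50.   95.6]
```

View pics/sf.png

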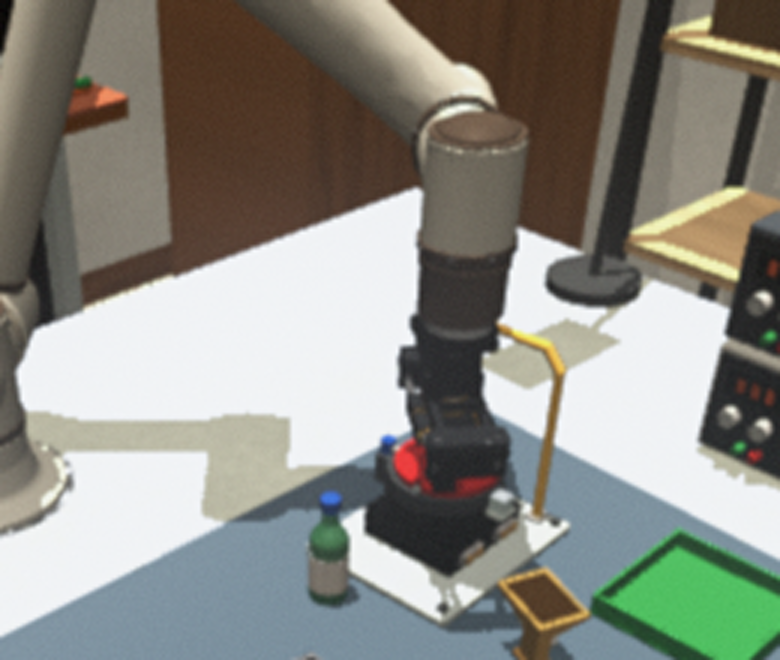

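View pics/tz.png

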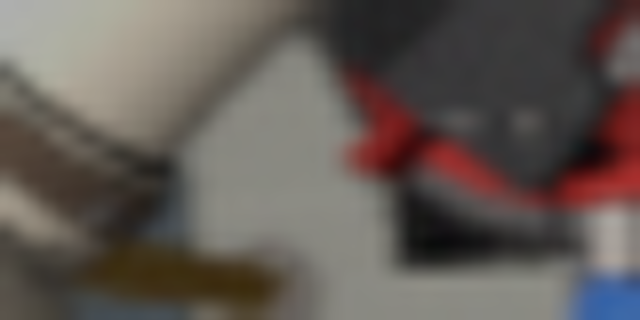

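Emit:
carry_out(
  steps=[
    [[0.1,0.05,0,0,0,0.017],[0.15,0.15,0,0,0,0.035],[0.2,0.2,0,0,0,0.05],[0.2,0.2,0,0,0,0.05]],
  ],
)

```text
time_s: 10.82
tcp_pos: [0.4714, 0.2793, 0.1254]
ee_rot: [[0.83, -0.001, 0.558], [-0.558, -0.001, 0.83], [-0.0, -1.0, -0.001]]
wrist_force: [-3.0, -2.1, 1.3]
gripper_width: 0.003
```

Emit:
carry_out(
  steps=[
    [[0.05,0.05,0,0,0,0],[0.1,0.1,0,0,0,0],[0.1,0.1,0,0,0,0]],
  ],
)

```text
time_s: 11.2
tcp_pos: [0.4721, 0.2799, 0.1252]
ee_rot: [[0.83, -0.002, 0.558], [-0.558, -0.002, 0.83], [-0.001, -1.0, -0.003]]
wrist_force: [-3.4, -3.8, 2.2]
gripper_width: 0.007
```

Emit:
carry_out(
  steps=[
    [[-0.3,-0.2,0,0,0,0],[-0.6,-0.4,0.2,0,0,0],[-0.6,-0.4,2,0,0,0],[-0.6,-0.4,4.5,0,0,0],[-0.6,-0.4,7,0,0,0],[-1.5,0.5,8.9,0,0,0.1],[-2.5,2,8.9,0,0,0.25],[-3.9,4.1,8.9,0,0,0.4],[-3.9,4.1,8.9,0,0,0.55],[-3.9,4.1,8.9,0,0,0.684],[-3.9,4.1,8.9,0,0,0.684],[-3.9,4.1,8.9,0,0,0.684]],
  ],
  fingers=75,
)

```text
time_s: 12.7
tcp_pos: [0.4341, 0.322, 0.2148]
ee_rot: [[0.996, 0.001, -0.09], [0.09, 0.001, 0.996], [0.001, -1.0, 0.001]]
wrist_force: [0.7, -0.5, -0.5]
gripper_width: 0.708
```

```bash
python3 snap.py g; python3 -c "
from station import sense;print(sense()['joints'].round(1),sense()['gripper_width'])"
```

```text
12.8 [0.434  0.3219 0.2147] [ 0.49 -0.27 -0.53]
[ 53.8  14.8 -13.4   0.  -61.7 131.5] 0.7092952940718859
```

View pics/scene_g.png

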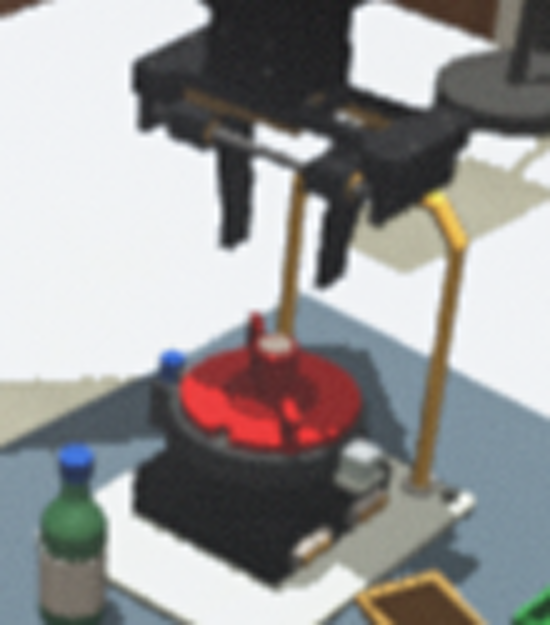

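View pics/top_g.png

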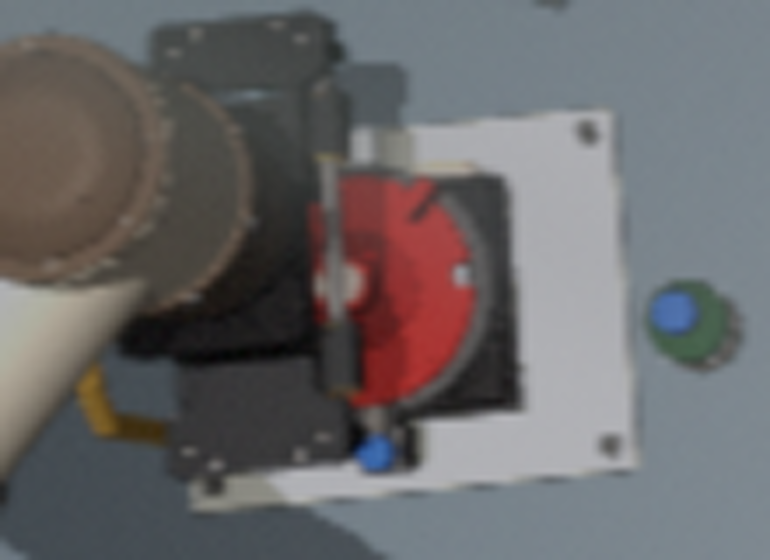

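```bash
python3 - <<'E'
from h import *
c=load('scene_g')
for P in ([.434,.322,.2007],[.434,.322,.142],[.435,.3213,.142]): print((proj(c,P)[0]-[335,75])*5)
E
```

```text
[276.52979411 260.57135331]
[268.15184145 344.18055309]
[268.5726918  345.22548895]
```

Emit:
carry_out(
  steps=[
    [[0,0,-1.5,0,0,0],[0,0,-3.5,0,0,0],[0,0,-5.5,0,0,0],[0,0,-7.3,0,0,0],[0,0,-8.4,0,0,0],[0,0,-8.8,0,0,0],[0,0,-8.8,0,0,0]],
  ],
)

```text
time_s: 13.68
tcp_pos: [0.434, 0.3218, 0.1265]
ee_rot: [[0.996, 0.0, -0.092], [0.092, -0.0, 0.996], [0.0, -1.0, -0.0]]
wrist_force: [0.6, -0.7, 0.2]
gripper_width: 0.709
```

Emit:
carry_out(
  fingers=255,
  steps=[
    [[0,0,0,0,0,0],[0,0,0,0,0,0],[0,0,0,0,0,0],[0,0,0,0,0,0],[0,0,0,0,0,0],[0,0,0,0,0,0],[0,0,0,0,0,0],[0,0,0,0,0,0]],
  ],
)

```text
time_s: 14.68
tcp_pos: [0.434, 0.3218, 0.1267]
ee_rot: [[0.996, 0.0, -0.092], [0.092, 0.0, 0.996], [0.0, -1.0, 0.0]]
wrist_force: [-0.0, -0.4, 2.3]
gripper_width: 0.335
```

Emit:
carry_out(
  steps=[
    [[0,0,0.3,0,0,0],[0,0,0.7,0,0,0],[0,0,1.2,0,0,0],[0,0,1.7,0,0,0],[0,0,2.2,0,0,0],[0,0,2.8,0,0,0],[0,0,3.5,0,0,0],[0,0,4.2,0,0,0],[0,0,5,0,0,0],[0,0,6,0,0,0],[0,0,7,0,0,0],[0,0,7,0,0,0]],
  ],
)

```text
time_s: 16.18
tcp_pos: [0.4343, 0.3223, 0.1978]
ee_rot: [[0.996, 0.002, -0.092], [0.092, 0.002, 0.996], [0.002, -1.0, 0.002]]
wrist_force: [0.4, -0.2, -2.6]
gripper_width: 0.339
```

```bash
python3 snap.py h
```

```text
16.275 [0.4337 0.3217 0.1965] [-0.31 -0.34 -3.33]
```

View pics/scene_h.png

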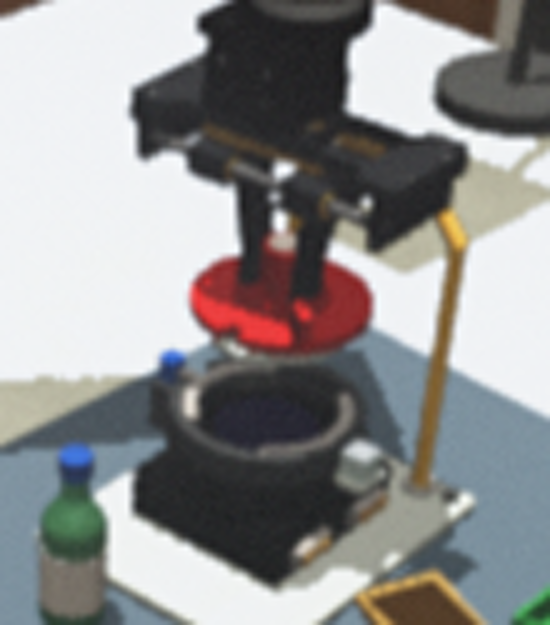

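```bash
python3 - <<'E'
from h import *
crop(load('scene'),288,210,105,75,7,'pics/tr.png')
E
```

```text
(no output)
```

View pics/tr.png

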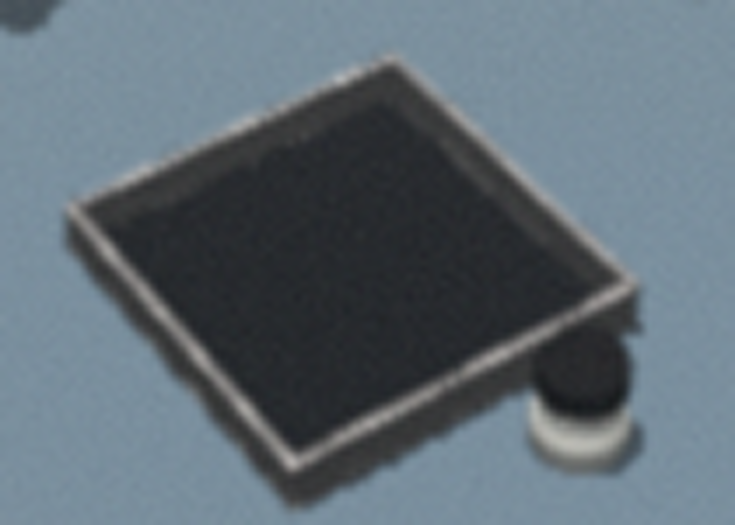

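```bash
python3 - <<'E'
from h import *
s=load('scene')
W=np.array([atz(s,[(u+.5)/7-.5+288,(v+.5)/7-.5+210],.026) for u,v in ((395,56),(640,287),(292,470),(67,207))]);print(W.round(4),W.mean(0))
print(atz(s,[(583+.5)/7-.5+288,(372+.5)/7-.5+210],.045))
E
```

```text
[[ 0.5006  0.0764  0.026 ]
 [ 0.6573  0.0583  0.026 ]
 [ 0.6379 -0.0987  0.026 ]
 [ 0.481  -0.0792  0.026 ]] [ 0.56921213 -0.01081502  0.026     ]
[ 0.68427188 -0.00101295  0.045     ]
```

Emit:
carry_out(
  steps=[
    [[0,0,1,0,0,0],[0.2,-0.5,2,0,0,0],[0.7,-1.7,2.5,0,0,-0.03],[1.5,-3.7,2.5,0,0,-0.08],[2.4,-6,2.5,0,0,-0.13],[3.4,-8.5,2.5,0,0,-0.19],[4.4,-11,2.5,0,0,-0.25],[5.4,-13.5,2.5,0,0,-0.31],[6.4,-16,2.5,0,0,-0.37],[7.4,-18.5,2.5,0,0,-0.43],[8.4,-21,2.5,0,0,-0.49],[9.4,-23.5,2,0,0,-0.55],[10.4,-26,1,0,0,-0.6],[11.4,-28.5,0,0,0,-0.64],[12.3,-30.7,-1.5,0,0,-0.67],[13,-32.4,-3,0,0,-0.7],[13.4,-33.4,-5,0,0,-0.7],[13.4,-33.4,-7,0,0,-0.7],[13.4,-33.4,-8.5,0,0,-0.7],[13.4,-33.4,-8.5,0,0,-0.7]],
  ],
)

```text
time_s: 18.77
tcp_pos: [0.5669, -0.0127, 0.1102]
ee_rot: [[0.821, -0.003, 0.571], [-0.571, -0.001, 0.821], [-0.002, -1.0, -0.002]]
wrist_force: [-0.2, 0.4, -2.3]
gripper_width: 0.333
```

```bash
sed "s/(335,75,110,125,5)/(260,120,150,150,5)/; s/(170,195,110,80,7)/(260,150,110,95,7)/" snap.py > snap2.py; python3 snap2.py i
```

```text
18.875 [ 0.5684 -0.0122  0.112 ] [ 0.11 -0.25 -1.59]
```

View pics/scene_i.png

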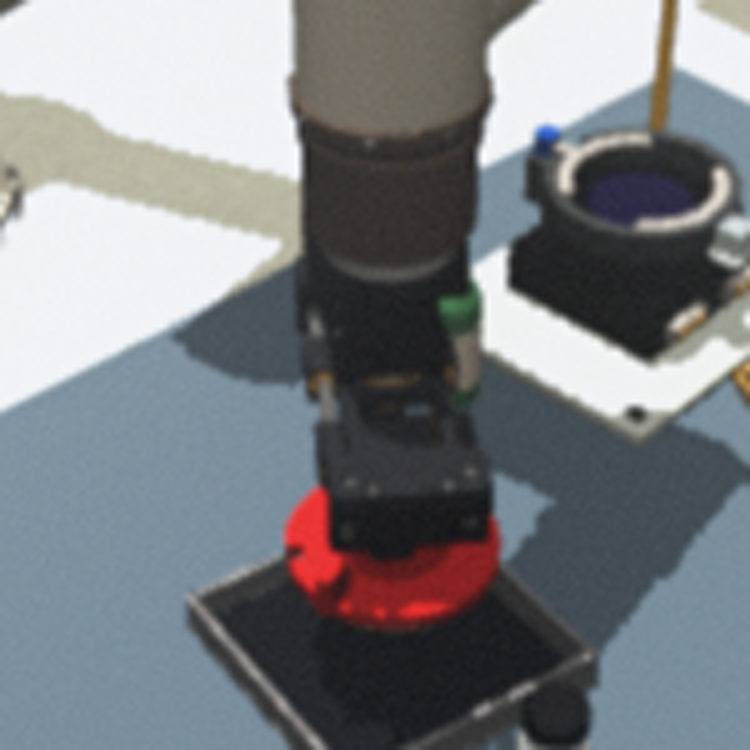

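View pics/top_i.png

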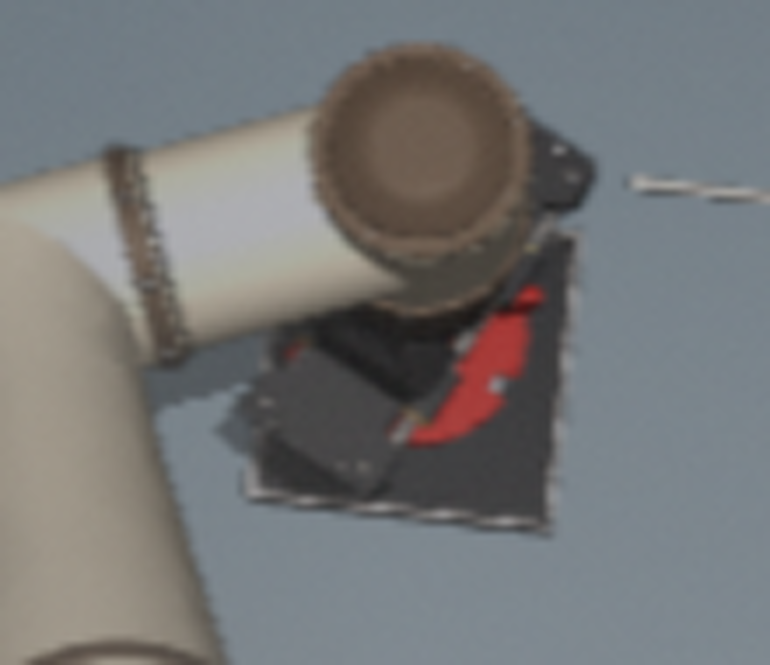

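Emit:
carry_out(
  steps=[
    [[0,0,-0.8,0,0,0],[0,0,-1.8,0,0,0],[0,0,-2.8,0,0,0],[0,0,-3.8,0,0,0],[0,0,-4.6,0,0,0],[0,0,-5.2,0,0,0],[0,0,-5.6,0,0,0],[0,0,-5.9,0,0,0],[0,0,-6.1,0,0,0],[0,0,-6.2,0,0,0],[0,0,-6.3,0,0,0],[0,0,-6.4,0,0,0],[0,0,-6.4,0,0,0]],
  ],
)

```text
time_s: 20.5
tcp_pos: [0.5679, -0.0123, 0.0475]
ee_rot: [[0.821, -0.0, 0.571], [-0.571, -0.0, 0.821], [-0.0, -1.0, -0.0]]
wrist_force: [-0.0, -0.7, -2.4]
gripper_width: 0.334
```

Emit:
carry_out(
  steps=[
    [[0,0,-0.1,0,0,0],[0,0,-0.1,0,0,0],[0,0,-0.15,0,0,0],[0,0,-0.2,0,0,0],[0,0,-0.2,0,0,0]],
  ],
)

```text
time_s: 21.12
tcp_pos: [0.568, -0.0122, 0.0469]
ee_rot: [[0.821, 0.001, 0.57], [-0.57, -0.0, 0.821], [0.001, -1.0, 0.0]]
wrist_force: [-3.9, 0.5, 7.4]
gripper_width: 0.335
```

Contact (7 N up). Ease off a little and open.

Emit:
carry_out(
  steps=[
    [[0,0,0.1,0,0,0],[0,0,0.1,0,0,0]],
  ],
)

```text
time_s: 21.38
tcp_pos: [0.568, -0.0122, 0.0469]
ee_rot: [[0.821, 0.0, 0.571], [-0.571, -0.0, 0.821], [0.0, -1.0, 0.0]]
wrist_force: [-1.8, -0.1, 4.5]
gripper_width: 0.333
```

Emit:
carry_out(
  fingers=75,
  steps=[
    [[0,0,0,0,0,0],[0,0,0,0,0,0],[0,0,0,0,0,0],[0,0,0,0,0,0],[0,0,0,0,0,0],[0,0,0.5,0,0,0],[0,0,2,0,0,0],[0,0,4,0,0,0],[0,0,7,0,0,0],[0,0,10,0,0,0],[-1,-4,13,0,0,0],[-3,-8,15,0,0,0],[-5,-12,15,0,0,0],[-7,-16,15,0,0,0],[-9,-20,15,0,0,0],[-11,-24,15,0,0,0],[-11,-27,15,0,0,0],[-11,-30,15,0,0,0],[-11,-30,15,0,0,0]],
  ],
)

```text
time_s: 23.75
tcp_pos: [0.4577, -0.3138, 0.1974]
ee_rot: [[0.819, 0.001, 0.573], [-0.573, -0.001, 0.819], [0.001, -1.0, 0.0]]
wrist_force: [0.4, 0.5, 0.1]
gripper_width: 0.709
```

```bash
python3 snap2.py j; python3 - <<'E'
from h import *
cv2.imwrite('pics/sj_full.png',load('scene_j')['image'][:,:,::-1])
E
```

```text
23.85 [ 0.4577 -0.3122  0.1972] [ 0.21  1.08 -0.21]
```

View pics/sj_full.png

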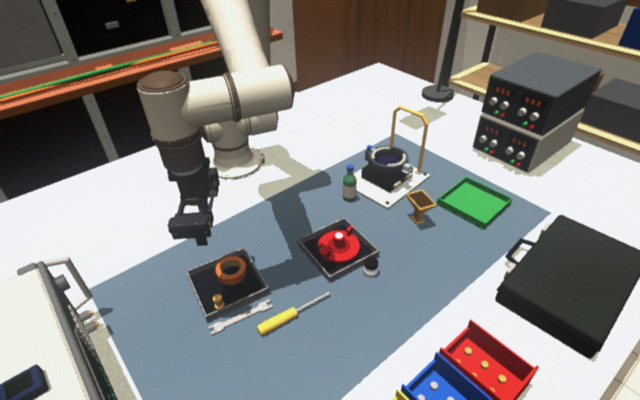

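View pics/top_j.png

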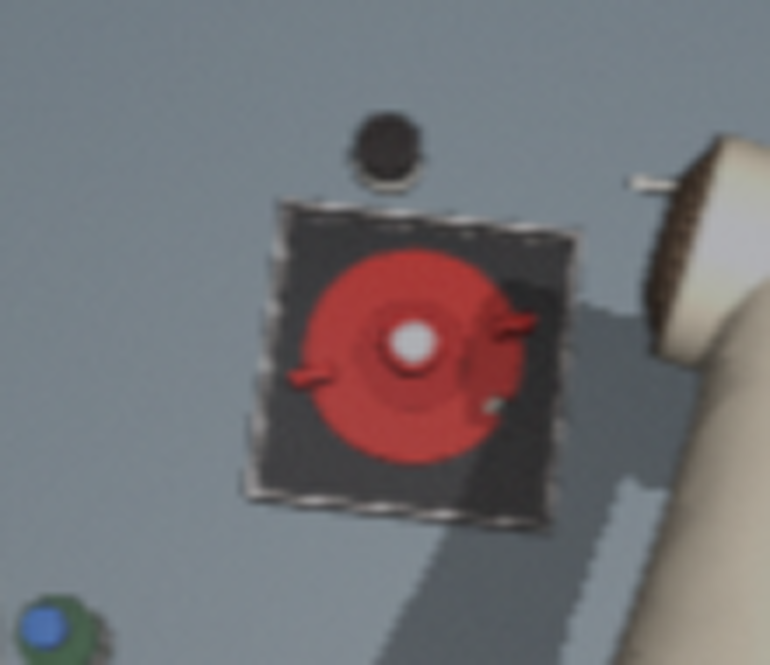

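```bash
python3 -c "
from station import ticket;print(ticket.finish_job())"
```

```text
the job is handed in; nothing more can be done
None
```

I took the cover off the star camera, laid it in the empty tray, let go of it and handed the job in at about 24 s. No verdict was reported.

- **Release button:** I pressed it down with the closed fingertips, which stopped at about 101.7 mm with 11 N. I then commanded 3 mm further. The next picture shows the button about 9 mm lower than at the start.
- **Turning the cover:** I pushed `wing_b` round to the stop. The tool had turned about 95 degrees and the push force rose to 5 N. An earlier push to about 93 degrees met no stop force, so I pushed on. The later picture shows the notch turned round to match.
- **Lifting and laying:** I gripped the cover by its knob, lifted it straight up about 70 mm, and lowered it into the tray until I felt contact (7 N up). I eased off, opened the fingers and moved the arm away.

**Last checks:** The final pictures show the cover right way up and flat in the tray, within a few millimetres of its centre. The camera is uncovered, the bystanders look unmoved, and the arm is clear of everything. I felt no contact with the hoop, but nothing measured it directly.

**Disagreement:** The two cameras differed by 3 to 5 mm on the positions of the knob, button and tray. I used values between the two, and the grasp and placing worked with those.

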